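# Build up a brick-sample case and slide it home in the stacking frame

## Robot

A 7-joint arm with a two-finger parallel gripper is mounted at the origin on the work surface. World frame = base frame: x ahead of the robot, y to its left, z up, the work surface at z = 0. Lengths are in m, angles in degrees, forces in N, time in s.
With the tool pointing down it reaches from about 0.425 to 0.875 m from the base axis. Payload 4.7 kg.
Tool frame: the origin (TCP) lies between the finger pads; the fingertips stand 19 mm ahead of it and the grasp point (between the pads) is the TCP; x points along the fingers, z is the direction in which the jaws open and shut, and the axes are right-handed (so a half turn about x gives the same grasp; the last joint's range is limited). The gripper opens to 87 mm and grips with 3 to 60 N. Pads are 19 mm wide; open, the fingers measure 117 mm over their backs; the gripper's body (75 mm by 190 mm) begins 51 mm behind the grasp point.
Start: joints at [64.062, 18.392, -4.016, 83.108, 1.295, 78.541, -3.26], TCP at [0.293, -0.58, 0.242] pointing down, gripper open.
Joint ranges: [-163.93, 163.93], [-17.29, 119.83], [-79.2, 71.16], [3.27, 140.29], [-89.18, 269.18], [5.43, 117.66], [-154.24, 154.24]. Speed limits (degrees/s): [147.25, 147.25, 180, 180, 180, 180, 180].

## Interface

Orientations are given as [roll, pitch, yaw] about the fixed x, y, z axes, in that order (R = Rz(yaw) Ry(pitch) Rx(roll)).
In Python, from cell import monitor, read_camera, camera_model, env, regions_of gives the robot as it stands. The module is installed in compiled form; this text tells all that it offers.
- The arm moves only by the tool step_arm, never from a script. Its argument "deltas" is a list of rows, each a list of 5 numbers: the gripper's target within -1 to 1 (fully open at 1, half-way at 0, shut at -1), then the shift along the tool's x, y, z in m, then the turn about the tool's x in degrees. A call has 1 to 12 rows; each row is the pose to reach, as a shift and turn from the pose commanded when the call began, along the tool's axes at that moment; what a row does not reach only later rows make up. A row lasts 1/8 s, in which the tool goes at most 62.5 mm and 10.7 degrees, less where a joint would pass 70% of its speed; a pose out of reach is approached as far as the arm can. A call with a gripper value outside its range is refused whole. The fingers move at their own pace and stop on an object; "newtons" is the grip in N (left out, the last holds). Time passes only in rows, so rows that repeat a pose let the fingers close. It gives the time, the measured TCP pose, the force and the opening at its end, in the units of the state.
- monitor.get_obs(): the state, without advancing time (a new reading comes with each control period).
- read_camera(name): name is "scene" or "top" or "wrist"; returns (picture, depth): 400x640x3 uint8, red, green, blue; 400x640 float32, m along the optical axis (not along the pixel's ray), 0 where there is no reading.
- camera_model(name): a dict with "fx", "fy", "cx", "cy" (pixels), "xyz" and "attitude" of the camera in the world. Camera axes: x right, y down, z forward; pixel columns grow to the right and rows downward; lengths in m; the calibration is good to about 2 mm. A picture is of the moment at which its call begins: read the wrist's pose just before it. camera_model takes no time and is no camera call; for the wrist camera it gives the pose at the moment of the call.
- env.sign_off(): hands the job in, once; it reports no verdict.
Trained networks look in the newest picture that a camera, given by its name, has taken for a name from the list of things; names that differ only in an ending like _2 or _b are one class to them, and where a whole thing is asked for, a point or a joint stands for the part that bears it (a point fixed in the world has none). Each returns a list of dicts, best first, with "p" (0 to 1); they miss things now and then, are a little off and sometimes report something else, mostly with a low value. They report only what shows in the picture. A call takes as long as a camera call. They do not tell look-alikes from the thing itself.
- regions_of(camera, thing): "pixels" (400x640 bool, what is visible of it) and "pixel" ([column, row] in pixels, amid what is visible of it).
The state is a dict: "time_s": time; "qpos": joint angles; "joint_velocities": joint speeds; "effort": joint torques, N m; "tool_pos": TCP position; "tool_rot": TCP orientation; "force": force on the tool from outside, world axes, zero at the start; "wrist_torque": the same for the moment, N m; "grip_width": finger opening in m.
Only numpy, scipy, OpenCV 4.12 (cv2) and the standard library are available. Lean on these libraries where they do the work, as an engineer would, in place of code of your own. Each camera call takes 0.05 s, during which the arm holds its last target. There are 200 camera calls.

## Task

Set the loose sample tray on the raised wooden ledge of the stacking frame, its cut-cornered end towards the bay like the tray already in there, and fit the flat lid on it so that its skirt goes right down over the tray's raised panel. Then slide the two together along the ledge, without lifting them again, under the steel bar until the tray drops fully home over the raised panel of the tray in the bay. Leave everything else where it is.

Things in the scene. Friction and masses are not known exactly. Their poses are not given: they have to be found in the camera images.
- frame: Wooden stacking frame, 315 x 100 mm, fixed to the table. Origin on the table surface (z = 0) under the middle of the bay; its x axis is the push direction from ledge to bay, its y axis across. The ledge is 1 mm higher than the raised panel of the tray in the bay: a tray pushed along it slides over that panel and drops 7 mm when its centre comes to x = 0.
- frame_ledge (a point): Middle of the top of the ledge (frame x = -156, 45 mm above the table), where the pair is built up. The ledge is flat and level, 84 mm wide, from frame x = -255 to -56.5 mm.
- frame_mouth (a point): Middle of the mouth, at ledge height, frame x = -104 mm: flared guides from 94 mm apart here to 66 mm apart at x = -62 mm, then straight cheeks 66 mm apart to x = +62 mm; all their tops are 60 mm above the table.
- frame_bay (a point): Middle of the bay floor, 12 mm above the table, above the frame's origin. The bay runs from frame x = -56.5 (end of ledge) to +56.5 mm (end stop, top 30 mm above the table).
- frame_bar (a point): Middle of the underside of the steel cross bar, 106 mm above the table (top at 112). The bar covers frame x = -13 to +23 mm, y = +-50 mm, on posts at y = +-46 mm, so no tray can be lowered into the bay. The sliding pair (top 97 mm above the table) passes under it.
- base_tray: Grey plastic sample tray already lying in the bay, loose with 1 mm of play, nose towards the frame's +x, about 180 g. Same shape as the loose tray: 110 x 64 mm (long side along its x); its two +x (nose) corners are cut at 45 degrees by 16 mm, the others square. Origin: middle of the underside, z up. 
- tray: Loose grey sample tray, upright on the table, 150 g. 110 x 64 mm (long side along its x); its two +x (nose) corners are cut at 45 degrees by 16 mm, the others square. Origin: middle of the underside, z up. Top face 26 mm up; on it a raised panel 97 x 51, 6 mm high, same cut corners, six brick-coloured samples in it. Hollow below (102 x 56, 20 deep). Fitted on a tray the same way round it lies 26 mm above it, with 2.5 mm play. Grip across its 64 mm.
- lid: Loose grey lid, upright on the table, 110 g. 110 x 64 mm (long side along its x); its two +x (nose) corners are cut at 45 degrees by 16 mm, the others square. Origin: middle of the underside, z up. Flat top 26 mm up, no raised panel, two thin dark lines. Hollow below (102 x 56, 20 deep). Fitted on a tray the same way round it lies 26 mm above it, with 2.5 mm play. Grip across its 64 mm.
- base_tray_nose (a point): middle of the lower edge of the cut-cornered (nose) end of the tray in the bay, 55 mm along its +x from its origin
- tray_nose (a point): middle of the lower edge of the cut-cornered (nose) end of the loose tray, 55 mm along its +x from its origin
- lid_nose (a point): middle of the lower edge of the cut-cornered (nose) end of the lid, 55 mm along its +x from its origin
- brick_end: Bystander, to be left alone: offcut of red brick, 50 x 40 x 65 high (mm). Origin: its underside on the table.
- line_block: Bystander, to be left alone: L-shaped wooden line block, 60 x 22, 55 high at one end (mm). Origin: its underside on the table.
- spray_jar: Bystander, to be left alone: white plastic jar with a cap, 56 diameter, 130 tall (mm). Origin: its underside on the table.
- odd_lid: Bystander, to be left alone: small grey plastic lid, 86 x 50 x 24 with a rib on top and square corners: not part of the set (mm). Origin: its underside on the table.
- half_brick: Bystander, to be left alone: cut half of a perforated red brick, 100 x 60 x 95 high (mm). Origin: its underside on the table.
- tape_measure: Bystander, to be left alone: tape measure in a yellow case, about 75 x 36 x 55 high (mm). Origin: its underside on the table.
- trowel: Bystander, to be left alone: bricklayer's trowel, about 350 long, lying flat, up to 35 high (mm). Origin: its underside on the table.
- earmuffs: Bystander, to be left alone: yellow ear defenders with a black band, about 150 x 190 x 80 high (mm). Origin: its underside on the table.
Not all that is in view belongs to the job. Leave any purple look-alike of the base_tray alone.

How it is judged:
By the outcome, as a careful person would: the job done as asked, in the order asked, and still so for the second after the job is handed in, with the robot touching nothing.
It also fails if it takes over 72 s, if anything falls off the work surface, if the arm or the gripper's body presses on something with over 40 N, if the wrist force passes 120 N, or if a joint passes its speed limit or range.

## Working session

There is one attempt and no reset: what is moved stays moved. The work goes in short steps, Python scripts to look and compute and a tool call to move; the robot and the scene stay as the last step left them, time stands still between calls to the robot, and variables do not carry over. Pictures are saved under pics/ and viewed, about 8 in all and at most 12, crops included, and the job is handed in when it is done.

Besides the shell and the picture viewer there is one more tool, called after "Emit:" by a JSON object that holds its "api" and its "payload". step_arm: Moves the arm, as the interface text tells. Its arguments: {"type":"object","properties":{"deltas":{"type":"array"},"newtons":{"type":"number"}},"required":["deltas"]}

```bash
mkdir -p pics; cat > h.py <<'E'
import numpy as np, cv2
from scipy.spatial.transform import Rotation as R
from cell import monitor, read_camera, camera_model, env, regions_of
def cam(n):
    m=camera_model(n); a=m['attitude']
    return m, a
def cloud(n,depth,m):
    v,u=np.mgrid[0:400,0:640]
    P=np.stack([(u-m['cx'])/m['fx']*depth,(v-m['cy'])/m['fy']*depth,depth],-1)
    a=np.array(m['attitude'],float)
    Rm=a if a.shape==(3,3) else R.from_euler('xyz',a,degrees=True).as_matrix()
    W=P@Rm.T+np.array(m['xyz']); W[depth<=0]=np.nan
    return W
E
python3 - <<'E'
from h import *
o=monitor.get_obs(); print({k:np.round(o[k],3).tolist() for k in('time_s','tool_pos','tool_rot','force','grip_width')})
ims=[]
for n in('top','scene'):
    m=camera_model(n);print(n,m)
    p,d=read_camera(n);W=cloud(n,d,m);np.savez(f'{n}.npz',p=p,W=W)
    cv2.imwrite(f'pics/{n}0.png',p[:,:,::-1])
    for t in('tray','lid','base_tray','frame'):
        for r in regions_of(n,t)[:3]:
            w=W[r['pixels']];print(n,t,round(r['p'],2),np.round(r['pixel']),r['pixels'].sum(),np.round(np.nanmedian(w,0),3))
E
```

```text
{'time_s': 0.0, 'tool_pos': [0.292, -0.58, 0.24], 'tool_rot': [-177.425, 89.89, 119.322], 'force': [-0.127, 0.06, 0.23], 'grip_width': 0.087}
top {'fx': 385.1878758367398, 'fy': 385.1878758367398, 'cx': 312.4332025358192, 'cy': 206.05272233591006, 'xyz': array([0.34073429, 0.0403582 , 1.04197557]), 'attitude': array([-1.66858121e+02,  1.43396980e-01, -9.17830165e+01])}
top tray 0.93 [461. 238.] 1020 [ 0.481 -0.359  0.03 ]
top lid 0.77 [198. 234.] 992 [0.515 0.345 0.026]
top base_tray 0.85 [267. 154.] 903 [0.737 0.152 0.031]
top base_tray 0.69 [326. 208.] 4140 [0.569 0.    0.045]
top base_tray 0.67 [294. 203.] 578 [0.589 0.084 0.043]
top frame 0.86 [326. 206.] 4018 [ 0.569 -0.004  0.045]
scene {'fx': 387.029694725277, 'fy': 387.029694725277, 'cx': 314.09790032217677, 'cy': 200.0968036111118, 'xyz': array([ 1.11324609, -0.6133169 ,  0.92629636]), 'attitude': array([-133.4233119 ,   -0.50586957,   42.40997721])}
scene tray 0.73 [195. 238.] 1540 [ 0.312 -0.275  0.017]
scene tray 0.57 [204. 293.] 1044 [ 0.499 -0.372  0.029]
scene tray 0.22 [393. 182.] 176 [0.61  0.359 0.027]
scene lid 0.64 [368. 171.] 485 [0.525 0.336 0.023]
scene base_tray 0.93 [318. 158.] 413 [0.342 0.269 0.027]
scene base_tray 0.74 [340. 211.] 329 [0.589 0.094 0.042]
scene base_tray 0.66 [390. 237.] 652 [0.756 0.141 0.029]
scene frame 0.93 [314. 233.] 3081 [ 0.596 -0.013  0.043]
scene frame 0.51 [392. 182.] 198 [0.611 0.366 0.028]
scene frame 0.29 [421. 190.] 953 [0.726 0.34  0.048]
```

```bash
python3 - <<'E'
import cv2
a=cv2.imread('pics/top0.png');cv2.imwrite('pics/top_c.png',cv2.resize(a[100:320,150:510],None,fx=2.2,fy=2.2,interpolation=cv2.INTER_CUBIC))
E
```

```text
(no output)
```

View pics/top_c.png

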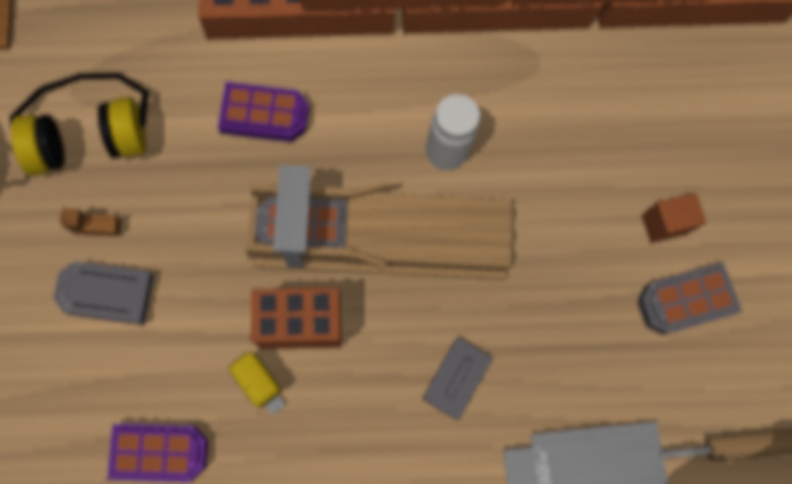

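View pics/scene0.png

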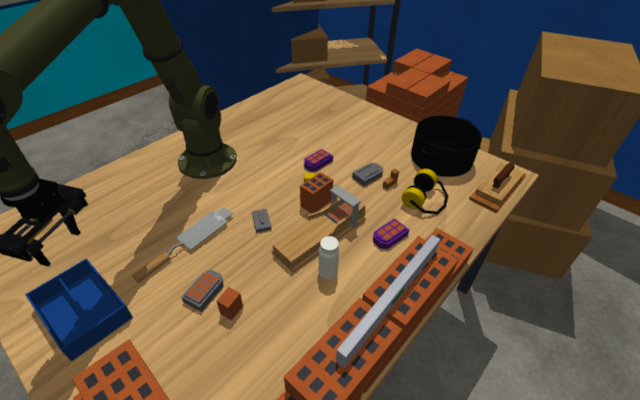

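```bash
cat >> h.py <<'E'
from scipy.optimize import minimize
TR=np.array([[-55,-32],[39,-32],[55,-16],[55,16],[39,32],[-55,32]])/1e3
LE=np.array([[-255,-42],[-100,-42],[-100,42],[-255,42]])/1e3
def sdf(poly,q):
    # >0 inside, m
    A=poly;B=np.roll(poly,-1,0);e=B-A;n=np.stack([-e[:,1],e[:,0]],1)/np.linalg.norm(e,axis=1)[:,None]
    return ((q[:,None,:]-A[None])*n[None]).sum(2).min(1)
def fit(W,xy,yaw,zt,poly=TR,rad=0.09,xmax=None,zmax=9):
    P=W.reshape(-1,3);P=P[np.isfinite(P[:,0])]
    c0=np.mean(poly,0) if poly is LE else np.zeros(2)
    y=np.radians(yaw);cc=np.array(xy)+np.array([[np.cos(y),-np.sin(y)],[np.sin(y),np.cos(y)]])@c0
    P=P[np.hypot(*(P[:,:2]-cc).T)<rad];P=P[P[:,2]<zmax];lab=P[:,2]>zt
    def f(v):
        c,s=np.cos(v[2]),np.sin(v[2]);q=(P[:,:2]-v[:2])@np.array([[c,-s],[s,c]])
        d=sdf(poly,q);bad=np.where(lab,np.maximum(-d,0),np.maximum(d,0));bad=np.minimum(bad,.015)
        if xmax is not None: bad=bad*(q[:,0]<xmax)
        return bad.sum()*1e3/max(len(P),1)
    best=None
    for dy in(-12,0,12):
        s=np.array([xy[0],xy[1],y+np.radians(dy)])
        r=minimize(f,s,method='Nelder-Mead',options=dict(initial_simplex=s+np.array([[0,0,0],[.01,0,0],[0,.01,0],[0,0,.15]]),xatol=1e-5,fatol=1e-6,maxiter=600))
        if best is None or r.fun<best.fun:best=r
    c,s=np.cos(best.x[2]),np.sin(best.x[2]);q=(P[:,:2]-best.x[:2])@np.array([[c,-s],[s,c]]);ins=sdf(poly,q)>.006
    return np.round(best.x[:2],4),round(float(np.degrees(best.x[2])),2),round(best.fun,3),round(float(np.median(P[ins,2])),4),len(P)
def rel(pos):  # shift of target position in current tool axes
    o=monitor.get_obs();Rm=R.from_euler('xyz',o['tool_rot'],degrees=True).as_matrix()
    return np.round(Rm.T@(np.array(pos)-o['tool_pos']),4)
E
python3 - <<'E'
from h import *
o=monitor.get_obs();print(R.from_euler('xyz',o['tool_rot'],degrees=True).as_matrix().round(3).tolist())
for n in('top','scene'):
    W=np.load(n+'.npz')['W']
    print(n,'tray',fit(W,(.485,-.365),100,.013))
    print(n,'tray flip',fit(W,(.485,-.365),-80,.013))
    print(n,'lid',fit(W,(.515,.345),85,.013))
    print(n,'lid flip',fit(W,(.515,.345),-95,.013))
    print(n,'ledge',fit(W,(.58,.12),90,.03,LE,.13,-.11))
p=read_camera('top')
for t in('spray_jar','half_brick','brick_end','earmuffs','line_block','odd_lid'):
    r=regions_of('top',t)
    if r:
        w=np.load('top.npz')['W'][r[0]['pixels']];print(t,round(r[0]['p'],2),np.nanpercentile(w,[5,50,95],axis=0).round(3).tolist())
m=camera_model('wrist');print(m['xyz'],m['attitude'],m['fx'])
E
```

```text
[[-0.0, 0.893, 0.45], [-0.0, 0.45, -0.893], [-1.0, -0.0, 0.0]]
top tray (array([ 0.4839, -0.3635]), 104.39, np.float64(0.605), 0.0313, 3487)
top tray flip (array([ 0.4846, -0.3663]), -75.77, np.float64(0.677), 0.0313, 3487)
top lid (array([0.5161, 0.351 ]), 80.3, np.float64(0.652), 0.0261, 3458)
top lid flip (array([0.5158, 0.3491]), -100.05, np.float64(0.711), 0.0261, 3458)
top ledge (array([0.5893, 0.1029]), 85.33, np.float64(1.165), 0.0448, 7079)
scene tray (array([ 0.4872, -0.3634]), 103.89, np.float64(0.241), 0.0306, 2572)
scene tray flip (array([ 0.4879, -0.3656]), -75.42, np.float64(0.348), 0.0306, 2572)
scene lid (array([0.5191, 0.3517]), 80.75, np.float64(0.588), 0.0244, 1152)
scene lid flip (array([0.5188, 0.3495]), -98.24, np.float64(0.691), 0.0243, 1152)
scene ledge (array([0.5919, 0.1056]), 85.46, np.float64(1.128), 0.0434, 4237)
spray_jar 0.61 [[0.662, -0.101, 0.015], [0.676, -0.078, 0.115], [0.707, -0.056, 0.132]]
half_brick 0.67 [[0.441, 0.064, 0.045], [0.467, 0.109, 0.095], [0.497, 0.154, 0.098]]
brick_end 0.85 [[0.56, -0.372, 0.003], [0.578, -0.341, 0.063], [0.599, -0.324, 0.067]]
earmuffs 0.82 [[0.67, 0.303, 0.003], [0.712, 0.399, 0.058], [0.8, 0.452, 0.076]]
line_block 0.58 [[0.589, 0.335, 0.001], [0.598, 0.366, 0.03], [0.61, 0.391, 0.056]]
odd_lid 0.73 [[0.363, -0.109, 0.003], [0.398, -0.077, 0.016], [0.433, -0.046, 0.023]]
[ 0.36699984 -0.54329976  0.38573998] [ 1.62218341e+02  6.80529041e-03 -6.32311792e+01] 280.7381309103053
```

Emit:
{"api": "step_arm", "payload": {"deltas": [[1, 0.01, 0.034, -0.013, -9.7], [1, 0.022, 0.067, -0.026, -19.4], [1, 0.034, 0.1, -0.039, -29], [1, 0.045, 0.135, -0.053, -38.7], [1, 0.056, 0.168, -0.066, -48.4], [1, 0.067, 0.202, -0.079, -58], [1, 0.079, 0.235, -0.092, -67.8], [1, 0.09, 0.269, -0.105, -77.5], [1, 0.09, 0.269, -0.105, -77.5], [1, 0.09, 0.269, -0.105, -77.5]]}}

```text
time_s: 2.1
tool_pos: [0.485, -0.3664, 0.1517]
tool_rot: [-128.2, 89.9, -114.0]
force: [-0.4, -0.2, -0.0]
grip_width: 0.0869
```

```bash
cat >> h.py <<'E'
def look(xy,yaw,zt,name=None,zmax=.06,n='wrist',**k):
    m=camera_model(n);p,d=read_camera(n);W=cloud(n,d,m)
    if name: cv2.imwrite(f'pics/{name}.png',p[:,:,::-1]);np.savez(name+'.npz',p=p,W=W)
    return fit(W,xy,yaw,zt,zmax=zmax,**k)
def zyaw():
    o=monitor.get_obs();Rm=R.from_euler('xyz',o['tool_rot'],degrees=True).as_matrix()
    return np.degrees(np.arctan2(Rm[1,2],Rm[0,2])),Rm,o
def plan(pos,jawyaw):
    a,Rm,o=zyaw();print('t',o['time_s'],'pos',np.round(o['tool_pos'],4),'jawyaw',round(a,2),'tilt',np.round(Rm[:,0],4),'F',np.round(o['force'],1),'grip',round(o['grip_width'],4))
    print('shift tool',rel(pos),'turn',round(-(jawyaw-a),2))
E
python3 - <<'E'
from h import *
f=look((.485,-.364),104,.013,'w1');print(f)
print(look((.485,-.364),-76,.013))
plan([*f[0],.022],f[1]-90)
E
```

```text
(array([ 0.4848, -0.3653]), 104.19, np.float64(0.571), 0.0333, 21507)
(array([ 0.4855, -0.3678]), -75.69, np.float64(0.624), 0.0333, 21523)
t 2.2 pos [ 0.4846 -0.3673  0.1519] jawyaw 14.08 tilt [-1.0e-04 -1.3e-03 -1.0e+00] F [-0.1  0.2  0.5] grip 0.0868
shift tool [0.1299 0.002  0.0007] turn -0.11
```

```bash
cat >> h.py <<'E'
def overlay(name,xy,yaw,z,out):
    z0=np.load(name+'.npz');p=z0['p'][:,:,::-1].copy();W=z0['W']
    y=np.radians(yaw);c,s=np.cos(y),np.sin(y)
    L=np.vstack([TR,TR[:1]])
    for i in range(6):
        for t in np.linspace(0,1,60):
            q=L[i]*(1-t)+L[i+1]*t;w=np.array([xy[0]+c*q[0]-s*q[1],xy[1]+s*q[0]+c*q[1],z])
            D=np.linalg.norm(W-w,axis=2);D[np.isnan(D)]=9;k=np.unravel_index(D.argmin(),D.shape)
            if D[k]<.004:p[k]=(0,255,0)
    cv2.imwrite(out,p)
E
python3 - <<'E'
from h import *
overlay('w1',(.4848,-.3653),104.19,.024,'pics/w1o.png')
W=np.load('w1.npz')['W']
a=np.radians(104.19);c,s=np.cos(a),np.sin(a)
P=W.reshape(-1,3);P=P[np.isfinite(P[:,0])];q=(P[:,:2]-[.4848,-.3653])@np.array([[c,-s],[s,c]])
def prof(i,j,lo,hi):
    for b in np.arange(lo,hi,.002):
        k=(q[:,i]>=b)&(q[:,i]<b+.002)&(abs(q[:,j])<.012)&(P[:,2]<.08);print(round(b*1e3+1),round(float(np.median(P[k,2]))*1e3,1) if k.any() else None,end=' | ')
    print()
prof(0,1,-.07,-.04);prof(0,1,.04,.07);prof(1,0,-.046,-.02);prof(1,0,.02,.046)
E
```

```text
-69 1.2 | -67 None | -65 None | -63 None | -61 None | -59 None | -57 None | -55 27.2 | -53 27.2 | -51 28.0 | -49 33.0 | -47 32.9 | -45 33.2 | -43 33.5 | -41 33.3 | -39 33.3 | 
41 33.0 | 43 33.2 | 45 33.1 | 47 32.8 | 49 28.4 | 51 27.1 | 53 26.9 | 55 18.8 | 57 1.1 | 59 1.0 | 61 1.1 | 63 1.2 | 65 1.0 | 67 0.8 | 69 1.1 | 71 1.2 | 
-45 1.1 | -43 1.2 | -41 1.4 | -39 1.1 | -37 1.1 | -35 0.9 | -33 None | -31 27.0 | -29 27.0 | -27 27.0 | -25 33.2 | -23 33.1 | -21 33.1 | 
21 33.2 | 23 33.2 | 25 33.3 | 27 27.2 | 29 27.0 | 31 27.2 | 33 27.0 | 35 1.4 | 37 1.3 | 39 1.2 | 41 0.9 | 43 1.3 | 45 1.3 |
```

View pics/w1o.png

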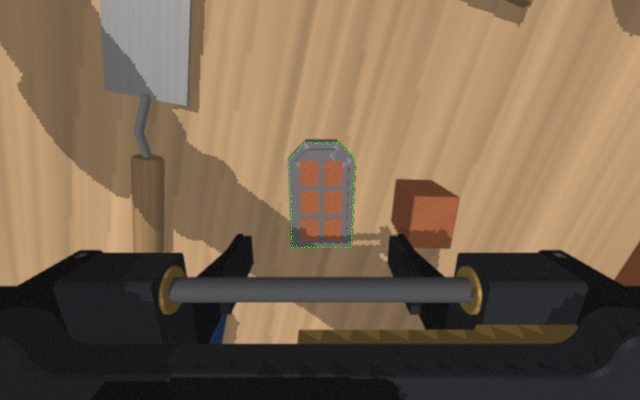

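Emit:
{"api": "step_arm", "payload": {"deltas": [[1, 0.04, 0.002, 0.001, 0], [1, 0.08, 0.002, 0.001, 0], [1, 0.11, 0.002, 0.001, 0], [1, 0.127, 0.002, 0.001, 0], [1, 0.127, 0.002, 0.001, 0], [-1, 0.127, 0.002, 0.001, 0], [-1, 0.127, 0.002, 0.001, 0], [-1, 0.127, 0.002, 0.001, 0], [-1, 0.127, 0.002, 0.001, 0], [-1, 0.127, 0.002, 0.001, 0], [-1, 0.127, 0.002, 0.001, 0]], "newtons": 20}}

```text
time_s: 3.58
tool_pos: [0.4862, -0.3639, 0.0255]
tool_rot: [-78.8, 89.9, -64.5]
force: [-1.7, 0.2, 5.8]
grip_width: 0.0639
```

Emit:
{"api": "step_arm", "payload": {"deltas": [[-1, -0.03, 0, 0, 0], [-1, -0.08, 0, 0, 0], [-1, -0.12, 0, 0, 0], [-1, -0.14, 0, 0, 0], [-1, -0.14, 0, 0, 0]]}}

```text
time_s: 4.2
tool_pos: [0.4864, -0.3637, 0.1651]
tool_rot: [-56.2, 89.9, -41.9]
force: [-0.5, 0.1, -1.2]
grip_width: 0.0637
```

```bash
python3 - <<'E'
from h import *
for n in('top','scene'):
    P=np.load(n+'.npz')['W'].reshape(-1,3)
    k=(P[:,2]>.118)&(P[:,2]<.14)&(abs(P[:,0]-.69)<.06)&(abs(P[:,1]+.08)<.06);q=P[k]
    print(n,k.sum(),q.min(0).round(3),q.max(0).round(3),np.median(q,0).round(3))
    k=(P[:,2]>.03)&(P[:,2]<.14)&(abs(P[:,0]-.69)<.06)&(abs(P[:,1]+.08)<.06)&(P[:,0]>.645);q=P[k]
    print(n,k.sum(),q.min(0).round(3),q.max(0).round(3))
plan([.5772,-.0575,.165],-4.6)
E
```

```text
top 311 [ 0.664 -0.106  0.119] [ 0.714 -0.058  0.134] [ 0.687 -0.082  0.129]
top 571 [ 0.661 -0.106  0.031] [ 0.714 -0.054  0.134]
scene 244 [ 0.669 -0.107  0.118] [ 0.719 -0.058  0.133] [ 0.696 -0.086  0.128]
scene 658 [ 0.668 -0.111  0.03 ] [ 0.722 -0.058  0.133]
t 4.2 pos [ 0.4864 -0.3637  0.1651] jawyaw 14.25 tilt [ 0.0013 -0.0012 -1.    ] F [-0.5  0.1 -1.2] grip 0.0637
shift tool [-1.000e-04  2.745e-01  1.634e-01] turn 18.85
```

```bash
python3 - <<'E'
from h import *
P=np.load('w1.npz')['W'].reshape(-1,3);P=P[np.isfinite(P[:,0])&(P[:,2]>.012)&(P[:,2]<.08)]
a=np.radians(104.2);c,s=np.cos(a),np.sin(a);q=(P[:,:2]-[.4848,-.3653])@np.array([[c,-s],[s,c]])
for x in range(-60,70,10):
    k=(q[:,0]>x/1e3)&(q[:,0]<x/1e3+.01)&(abs(q[:,1])>.037)&(abs(q[:,1])<.13);print(x,(q[k,1].max()*1e3).round(),(abs(q[k,1]).min()*1e3).round()) if k.any() else 0
E
```

```text
-40 -78.0 78.0
-30 -78.0 78.0
-20 -78.0 78.0
-10 -78.0 78.0
0 -79.0 79.0
10 -79.0 79.0
```

Emit:
{"api": "step_arm", "payload": {"deltas": [[-1, 0.05, 0, 0, 0], [-1, 0.1, 0, 0, 0], [-1, 0.13, 0, 0, 0], [-1, 0.1395, 0, 0, 0], [-1, 0.1395, 0, 0, 0], [0.7, 0.1395, 0, 0, 0], [0.7, 0.1395, 0, 0, 0], [0.7, 0.1395, 0, 0, 0]]}}

```text
time_s: 5.2
tool_pos: [0.486, -0.3635, 0.025]
tool_rot: [-55.9, 90.0, -41.7]
force: [0.8, 0.3, -0.8]
grip_width: 0.0735
```

Emit:
{"api": "step_arm", "payload": {"deltas": [[0.7, -0.006, 0.012, 0, 0], [0.7, -0.006, 0.027, 0, 0], [0.7, -0.006, 0.027, 0, 0], [-1, -0.006, 0.027, 0, 0], [-1, -0.006, 0.027, 0, 0], [-1, -0.006, 0.027, 0, 0], [-1, -0.006, 0.027, 0, 0], [-1, -0.02, 0.027, 0, 0], [-1, -0.07, 0.027, 0, 0], [-1, -0.12, 0.027, 0, 0], [-1, -0.12, 0.027, 0, 0]], "newtons": 40}}

```text
time_s: 6.58
tool_pos: [0.4824, -0.3388, 0.1506]
tool_rot: [-50.6, 89.4, -36.3]
force: [0.1, -0.0, -1.9]
grip_width: 0.0637
```

```bash
python3 - <<'E'
from h import *
fx,fy=-.123,.004
u=np.array([.0802,.9968]);v=np.array([-.9968,.0802])
t=np.array([.590,.102])+fx*u+fy*v;print(t)
plan([*t,.147],-4.6)
E
```

```text
[ 0.5761482 -0.0202856]
t 6.575 pos [ 0.4824 -0.3388  0.1506] jawyaw 14.26 tilt [ 0.008  -0.0058 -1.    ] F [ 0.1 -0.  -1.9] grip 0.0637
shift tool [0.0025 0.2856 0.1693] turn 18.86
```

Emit:
{"api": "step_arm", "payload": {"deltas": [[-1, 0, 0.04, 0.024, 2.7], [-1, 0, 0.08, 0.048, 5.4], [-1, 0, 0.12, 0.072, 8.1], [-1, 0, 0.165, 0.097, 10.8], [-1, 0, 0.21, 0.122, 13.5], [-1, 0.002, 0.25, 0.148, 16.2], [-1, 0.002, 0.2855, 0.169, 18.9], [-1, 0.002, 0.2855, 0.169, 18.9], [-1, 0.002, 0.2855, 0.169, 18.9]]}}

```text
time_s: 7.7
tool_pos: [0.5721, -0.0196, 0.1422]
tool_rot: [-154.9, 89.9, -159.6]
force: [-0.4, -0.4, -1.9]
grip_width: 0.0634
```

```bash
python3 - <<'E'
from h import *
plan([.5761,-.0203,.078],-4.6)
m=camera_model('wrist');p,d=read_camera('wrist');W=cloud('wrist',d,m);np.savez('w2.npz',p=p,W=W);cv2.imwrite('pics/w2.png',p[:,:,::-1])
u=np.array([.0802,.9968]);v=np.array([-.9968,.0802])
P=W.reshape(-1,3);P=P[np.isfinite(P[:,0])];q=(P[:,:2]-[.59,.102])@np.array([u,v]).T
# cheeks tops at .06, end stop edge
for x0 in(-55,-45,-35,28,38,48):
    k=(q[:,0]>x0/1e3)&(q[:,0]<x0/1e3+.01)&(P[:,2]>.053)&(P[:,2]<.066);y=np.sort(q[k,1]*1e3)
    print(x0,'cheek tops y: neg',y[y<0][[0,-1]].round(1) if (y<0).any() else '', 'pos',y[y>0][[0,-1]].round(1) if (y>0).any() else '')
k=(abs(q[:,1])<.02)&(q[:,0]>.03)&(q[:,0]<.08)
for b in range(40,80,2):
    kk=k&(q[:,0]>b/1e3)&(q[:,0]<b/1e3+.002);print(b+1,(np.median(P[kk,2])*1e3).round(1) if kk.any() else None,end=' | ')
k=(P[:,2]>.105)&(P[:,2]<.118)&(abs(q[:,0])<.06)&(abs(q[:,1])<.07);print('\nbar',np.percentile(q[k],[1,99],axis=0).round(4).tolist(),np.median(P[k,2]))
E
```

```text
t 7.7 pos [ 0.5721 -0.0196  0.1422] jawyaw -4.64 tilt [-1.7e-03 -6.0e-04 -1.0e+00] F [-0.4 -0.4 -1.9] grip 0.0634
shift tool [ 0.0642 -0.0003  0.0041] turn -0.04
-55 cheek tops y: neg [-41.1 -32.6] pos [32.9 86.6]
-45 cheek tops y: neg [-41.  -32.5] pos [33.  87.2]
-35 cheek tops y: neg [-41.  -32.7] pos [33.  87.7]
28 cheek tops y: neg  pos [ 90.4 219.5]
38 cheek tops y: neg  pos 
48 cheek tops y: neg  pos 
41 None | 43 None | 45 None | 47 None | 49 None | 51 None | 53 None | 55 None | 57 None | 59 None | 61 None | 63 None | 65 None | 67 None | 69 None | 71 None | 73 None | 75 None | 77 None | 79 None | 
bar [[-0.0117, -0.0489], [0.0166, 0.0491]] 0.11301298414712341
```

View pics/w2.png

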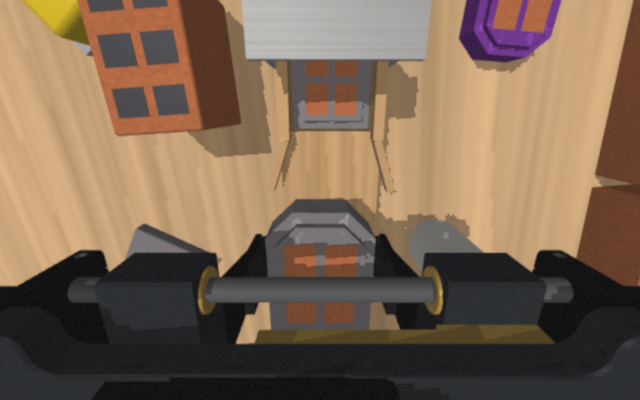

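Emit:
{"api": "step_arm", "payload": {"deltas": [[-1, 0.0, 0.002, 0.001, 0], [-1, 0.025, 0.003, 0.001, 0], [-1, 0.045, 0.003, 0.001, 0], [-1, 0.058, 0.003, 0.001, 0], [-1, 0.062, 0.003, 0.001, 0], [-1, 0.064, 0.003, 0.001, 0], [-1, 0.0655, 0.003, 0.001, 0], [-1, 0.0655, 0.003, 0.001, 0]]}}

```text
time_s: 8.75
tool_pos: [0.5744, -0.0161, 0.078]
tool_rot: [-10.8, 90.0, -15.5]
force: [1.2, 0.2, -1.8]
grip_width: 0.0639
```

Emit:
{"api": "step_arm", "payload": {"deltas": [[-1, 0.001, 0, 0, 0], [-1, 0.002, 0, 0, 0], [-1, 0.002, 0, 0, 0]]}}

```text
time_s: 9.12
tool_pos: [0.5743, -0.0161, 0.0761]
tool_rot: [-36.6, 90.0, -41.2]
force: [-1.1, -0.5, 3.4]
grip_width: 0.0634
```

Emit:
{"api": "step_arm", "payload": {"deltas": [[0.7, 0, 0, 0, 0], [0.7, 0, 0, 0, 0], [0.7, 0, 0, 0, 0], [0.7, -0.02, 0, 0, 0], [0.7, -0.06, 0, 0, 0], [0.7, -0.1, -0.015, 0, 0], [1, -0.11, -0.03, 0, 0], [1, -0.11, -0.03, 0, 0], [1, -0.11, -0.03, 0, 0]]}}

```text
time_s: 10.25
tool_pos: [0.5708, -0.0455, 0.1844]
tool_rot: [165.6, 89.9, 161.0]
force: [-0.0, 0.2, -0.5]
grip_width: 0.0864
```

```bash
python3 - <<'E'
from h import *
f=look((.572,-.043),85.4,.0585,'w3',zmax=.09);print(f)
k=(np.array(f[0])-[.59,.102])@np.array([[.0802,.9968],[-.9968,.0802]]).T;print('frame xy',k)
overlay('w3',f[0],f[1],.071,'pics/w3o.png')
plan([.5165,.350,.16],80.5-90)
E
```

```text
(array([ 0.5712, -0.042 ]), 85.48, np.float64(0.468), 0.0783, 19023)
frame xy [-0.14504696  0.00719104]
t 10.3 pos [ 0.5708 -0.0452  0.1842] jawyaw -4.61 tilt [-2.4e-03  9.0e-04 -1.0e+00] F [ 0.6  0.3 -0.8] grip 0.0864
shift tool [ 0.0247  0.3895 -0.0858] turn 4.89
```

View pics/w3o.png

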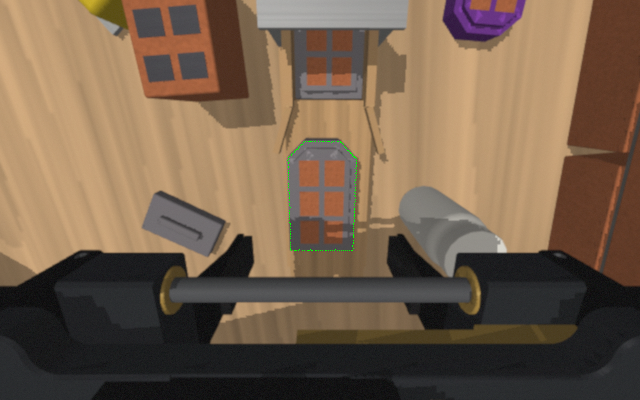

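Emit:
{"api": "step_arm", "payload": {"deltas": [[1, 0, 0.05, -0.011, 0.6], [1, 0, 0.1, -0.022, 1.2], [1, 0, 0.15, -0.033, 1.8], [1, 0, 0.2, -0.044, 2.4], [1, 0, 0.25, -0.055, 3.0], [1, 0, 0.3, -0.066, 3.6], [1, 0.015, 0.345, -0.077, 4.2], [1, 0.03, 0.375, -0.084, 4.8], [1, 0.044, 0.39, -0.086, 4.9], [1, 0.044, 0.39, -0.086, 4.9], [1, 0.044, 0.39, -0.086, 4.9]]}}

```text
time_s: 11.68
tool_pos: [0.5185, 0.3481, 0.1415]
tool_rot: [-71.3, 89.9, -81.0]
force: [-0.4, -1.6, -0.3]
grip_width: 0.0863
```

```bash
python3 - <<'E'
from h import *
f=look((.516,.35),80.5,.0135,'w4',zmax=.045);print(f)
print(look((.516,.35),80.5,.0135,zmax=.045))
overlay('w4',f[0],f[1],.026,'pics/w4o.png')
plan([*f[0],.0255],f[1]-90)
E
```

```text
(array([0.5166, 0.3488]), 80.41, np.float64(0.623), 0.0272, 22563)
(array([0.5165, 0.3488]), 80.36, np.float64(0.623), 0.0272, 22495)
t 11.775 pos [0.5188 0.3482 0.1421] jawyaw -9.7 tilt [ 1.2e-03 -5.0e-04 -1.0e+00] F [ 0.2 -0.4 -1.2] grip 0.0869
shift tool [ 0.1166  0.0003 -0.0024] turn -0.11
```

View pics/w4o.png

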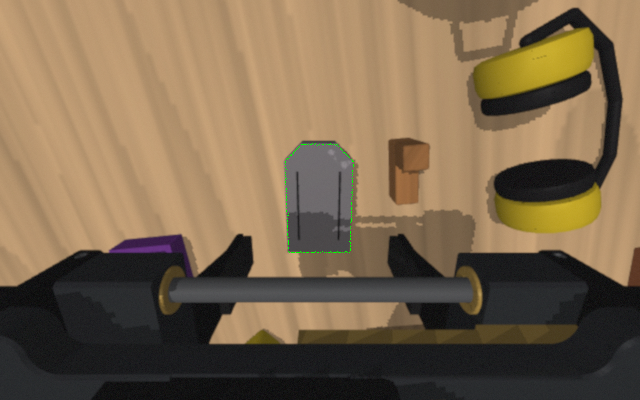

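Emit:
{"api": "step_arm", "payload": {"deltas": [[1, 0.03, 0, -0.002, 0], [1, 0.07, 0, -0.002, 0], [1, 0.1, 0, -0.002, 0], [1, 0.117, 0, -0.002, 0], [1, 0.117, 0, -0.002, 0], [-1, 0.117, 0, -0.002, 0], [-1, 0.117, 0, -0.002, 0], [-1, 0.117, 0, -0.002, 0], [-1, 0.117, 0, -0.002, 0], [-1, 0.117, 0, -0.002, 0]], "newtons": 25}}

```text
time_s: 13.02
tool_pos: [0.5162, 0.3503, 0.0254]
tool_rot: [26.0, 89.9, 16.5]
force: [-0.5, -1.1, 5.9]
grip_width: 0.0638
```

```bash
python3 - <<'E'
from h import *
for i in range(3): plan([.5166,.3488,.2],-9.7); read_camera('top')
E
```

```text
t 13.025 pos [0.5162 0.3503 0.0254] jawyaw -9.56 tilt [ 1.4e-03  4.0e-04 -1.0e+00] F [-0.5 -1.1  5.9] grip 0.0638
shift tool [-0.1746 -0.0013  0.0008] turn 0.14
t 13.075 pos [0.5162 0.3503 0.0254] jawyaw -9.56 tilt [ 1.4e-03  4.0e-04 -1.0e+00] F [ 0.3 -1.4  5.1] grip 0.0638
shift tool [-0.1746 -0.0013  0.0009] turn 0.14
t 13.125 pos [0.5162 0.3503 0.0254] jawyaw -9.55 tilt [ 1.4e-03  4.0e-04 -1.0e+00] F [-0.2 -1.8  5.1] grip 0.0635
shift tool [-0.1746 -0.0013  0.0009] turn 0.15
```

Emit:
{"api": "step_arm", "payload": {"deltas": [[-1, -0.03, 0, 0, 0], [-1, -0.08, 0, 0, 0], [-1, -0.13, 0, 0, 0], [-1, -0.165, -0.03, 0.005, -1], [-1, -0.165, -0.08, 0.015, -2], [-1, -0.165, -0.13, 0.028, -3], [-1, -0.165, -0.18, 0.041, -4], [-1, -0.165, -0.23, 0.054, -5], [-1, -0.165, -0.28, 0.067, -5], [-1, -0.165, -0.33, 0.08, -5], [-1, -0.165, -0.375, 0.117, -5], [-1, -0.165, -0.375, 0.117, -5]]}}

```text
time_s: 14.68
tool_pos: [0.5693, -0.0456, 0.1883]
tool_rot: [-120.5, 89.9, -125.6]
force: [-0.0, 0.4, -1.2]
grip_width: 0.0637
```

```bash
python3 - <<'E'
from h import *
plan([.5716,-.0408,.105],-4.52)
E
```

```text
t 14.675 pos [ 0.5693 -0.0456  0.1883] jawyaw -5.07 tilt [-0.0012 -0.0017 -1.    ] F [-0.   0.4 -1.2] grip 0.0637
shift tool [0.0833 0.0052 0.002 ] turn -0.55
```

Emit:
{"api": "step_arm", "payload": {"deltas": [[-1, 0.03, 0.003, 0.001, -0.3], [-1, 0.06, 0.005, 0.002, -0.6], [-1, 0.078, 0.005, 0.002, -0.6], [-1, 0.082, 0.005, 0.002, -0.6], [-1, 0.082, 0.005, 0.002, -0.6], [-1, 0.082, 0.005, 0.002, -0.6]]}}

```text
time_s: 15.42
tool_pos: [0.572, -0.0344, 0.1087]
tool_rot: [-6.7, 89.9, -10.7]
force: [-0.1, -0.2, -0.7]
grip_width: 0.0635
```

```bash
python3 - <<'E'
from h import *
plan([.5716,-.0408,.0965],-4.52)
E
```

```text
t 15.425 pos [ 0.572  -0.0344  0.1087] jawyaw -3.96 tilt [ 2.1e-03 -4.0e-04 -1.0e+00] F [-0.1 -0.2 -0.7] grip 0.0635
shift tool [ 0.0122 -0.0064  0.0001] turn 0.56
```

Emit:
{"api": "step_arm", "payload": {"deltas": [[-1, 0, -0.006, 0, 0.5], [-1, 0, -0.006, 0, 0.5], [-1, 0, -0.006, 0, 0.5], [-1, 0, -0.006, 0, 0.5]]}}

```text
time_s: 15.92
tool_pos: [0.5707, -0.0403, 0.1076]
tool_rot: [-12.6, 90.0, -17.0]
force: [0.2, -0.6, -1.3]
grip_width: 0.0635
```

```bash
python3 - <<'E'
from h import *
plan([.5716,-.0408,.0965],-4.52)
m=camera_model('wrist');p,d=read_camera('wrist');W=cloud('wrist',d,m);np.savez('w5.npz',p=p,W=W);cv2.imwrite('pics/w5.png',p[:,:,::-1])
plan([.5716,-.0408,.0965],-4.52)
E
```

```text
t 15.925 pos [ 0.5707 -0.0403  0.1076] jawyaw -4.45 tilt [ 1.e-04 -0.e+00 -1.e+00] F [ 0.2 -0.6 -1.3] grip 0.0635
shift tool [ 0.0111 -0.0005  0.0009] turn 0.07
t 15.975 pos [ 0.5707 -0.0402  0.1075] jawyaw -4.44 tilt [-0. -0. -1.] F [ 0.2  0.3 -0.2] grip 0.0637
shift tool [ 0.011  -0.0005  0.001 ] turn 0.08
```

View pics/w5.png

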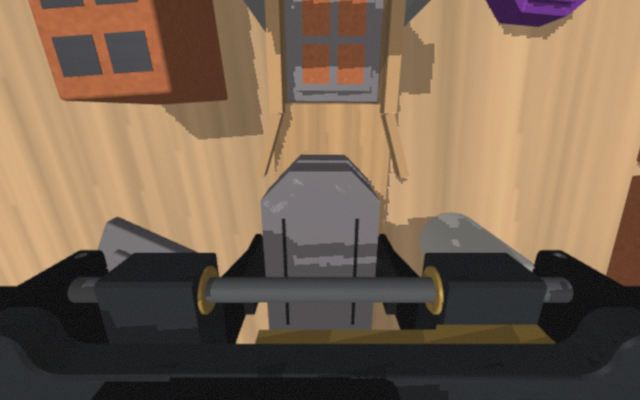

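```bash
python3 - <<'E'
from h import *
u=np.array([.0788,.9969]);v=np.array([-.9969,.0788])
def ext(n,c,u,v,lo,hi):
    P=np.load(n+'.npz')['W'].reshape(-1,3);q=(P[:,:2]-c)@np.array([u,v]).T
    k=(P[:,2]>lo)&(P[:,2]<hi)&(abs(q[:,0])<.07)&(abs(q[:,1])<.05)
    a=q[k&(abs(q[:,1])<.012),0].max();kk=k&(q[:,0]>.022)&(q[:,0]<.036);print(n,'nose',a.round(4),'sides',q[kk,1].min().round(4),q[kk,1].max().round(4),'z',np.median(P[k,2]).round(4))
ext('w3',[.5712,-.042],u,v,.068,.075)
ext('w5',[.5712,-.042],u,v,.100,.115)
E
```

```text
w3 nose 0.0551 sides -0.0324 0.031 z 0.0721
w5 nose 0.0558 sides -0.0308 0.0333 z 0.1092
```

Emit:
{"api": "step_arm", "payload": {"deltas": [[-1, 0.003, 0, 0.001, 0], [-1, 0.005, 0, 0.001, 0], [-1, 0.007, 0, 0.001, 0], [-1, 0.008, 0, 0.001, 0], [-1, 0.008, 0, 0.001, 0]]}}

```text
time_s: 16.6
tool_pos: [0.5716, -0.0404, 0.0994]
tool_rot: [-167.0, 90.0, -171.5]
force: [0.0, -0.1, -1.0]
grip_width: 0.0636
```

Emit:
{"api": "step_arm", "payload": {"deltas": [[-1, 0.001, 0, 0, 0], [-1, 0.002, 0, 0, 0], [-1, 0.003, 0, 0, 0], [-1, 0.003, 0, 0, 0]]}}

```text
time_s: 17.1
tool_pos: [0.5717, -0.0404, 0.0965]
tool_rot: [-113.8, 90.0, -118.2]
force: [0.8, -0.1, -0.3]
grip_width: 0.0635
```

Emit:
{"api": "step_arm", "payload": {"deltas": [[-1, 0.001, 0, 0, 0], [-1, 0.001, 0, 0, 0], [0.7, 0.001, 0, 0, 0], [0.7, 0.001, 0, 0, 0], [0.7, 0.001, 0, 0, 0], [0.7, -0.03, 0, 0, 0], [0.7, -0.08, 0, 0, 0], [0.7, -0.11, 0, 0, 0], [0.7, -0.11, 0, 0, 0], [0.7, -0.11, 0, 0, 0]]}}

```text
time_s: 18.35
tool_pos: [0.5712, -0.0405, 0.2056]
tool_rot: [-172.4, 89.9, -176.9]
force: [-1.0, 0.2, -0.5]
grip_width: 0.0741
```

```bash
python3 - <<'E'
from h import *
f=look((.572,-.043),85.4,.0585,'w6',zmax=.12);print(f)
k=(np.array(f[0])-[.59,.102])@np.array([[.0802,.9968],[-.9968,.0802]]).T;print('frame xy',k)
P=np.load('w6.npz')['W'].reshape(-1,3);P=P[np.isfinite(P[:,0])];a=np.radians(f[1]);q=(P[:,:2]-f[0])@np.array([[np.cos(a),-np.sin(a)],[np.sin(a),np.cos(a)]])
k=(abs(q[:,0])<.045)&(abs(q[:,1])<.025)&(P[:,2]<.12);A=np.c_[q[k],np.ones(k.sum())];print('top plane',np.linalg.lstsq(A,P[k,2],rcond=None)[0].round(4))
u=np.array([.0802,.9968]);v=np.array([-.9968,.0802])
t=np.array([.590,.102])-.235*u+.006*v;plan([*t,.17],-4.6)
E
```

```text
(array([ 0.5711, -0.0417]), 85.49, np.float64(0.457), 0.0981, 16686)
frame xy [-0.14475594  0.00731478]
top plane [-0.0003  0.0007  0.0981]
t 18.4 pos [ 0.5709 -0.0405  0.2051] jawyaw -4.46 tilt [-2.2e-03  1.0e-04 -1.0e+00] F [-0.9 -0.1 -0.4] grip 0.0741
shift tool [ 0.0351 -0.0914  0.0015] turn 0.14
```

Emit:
{"api": "step_arm", "payload": {"deltas": [[0.8, 0.04, 0.02, 0, 0], [0.8, 0.08, 0.02, 0, 0], [0.8, 0.11, 0.02, 0, 0], [0.8, 0.12, 0.02, 0, 0], [0.8, 0.12, 0.02, 0, 0], [0.8, 0.12, 0.02, 0, 0]]}}

```text
time_s: 19.15
tool_pos: [0.5742, -0.0205, 0.0877]
tool_rot: [-1.4, 89.9, -5.9]
force: [0.3, -0.0, -0.3]
grip_width: 0.0782
```

Emit:
{"api": "step_arm", "payload": {"deltas": [[0.8, 0.004, 0, -0.0015, 0], [0.8, 0.004, 0, -0.0015, 0], [-1, 0.004, 0, -0.0015, 0], [-1, 0.004, 0, -0.0015, 0], [-1, 0.004, 0, -0.0015, 0], [-1, 0.004, 0, -0.0015, 0]], "newtons": 15}}

```text
time_s: 19.9
tool_pos: [0.5722, -0.0204, 0.0827]
tool_rot: [1.3, 90.0, -3.1]
force: [0.7, -0.3, -0.4]
grip_width: 0.0643
```

```bash
python3 - <<'E'
from h import *
u=np.array([.0802,.9968]);v=np.array([-.9968,.0802])
t=np.array([.590,.102])-.065*u;plan([*t,.084],-4.6)
o=monitor.get_obs();print('tool in frame',((np.array(o['tool_pos'])[:2]-[.59,.102])@np.array([u,v]).T).round(4))
E
```

```text
t 19.9 pos [ 0.5722 -0.0204  0.0827] jawyaw -4.45 tilt [ 8.e-04 -0.e+00 -1.e+00] F [ 0.7 -0.3 -0.4] grip 0.0643
shift tool [-0.0012  0.0584  0.0081] turn 0.15
tool in frame [-0.1234  0.008 ]
```

Emit:
{"api": "step_arm", "payload": {"deltas": [[-1, 0, 0.004, 0.004, 0.1], [-1, 0, 0.008, 0.008, 0.1], [-1, 0, 0.016, 0.008, 0.1], [-1, 0, 0.024, 0.008, 0.1], [-1, 0, 0.032, 0.008, 0.1], [-1, 0, 0.04, 0.008, 0.1], [-1, 0, 0.048, 0.008, 0.1], [-1, 0, 0.058, 0.008, 0.1], [-1, 0, 0.058, 0.008, 0.1]]}}

```text
time_s: 21.02
tool_pos: [0.5845, 0.0393, 0.0828]
tool_rot: [72.5, 89.9, 68.1]
force: [0.2, 0.7, 4.2]
grip_width: 0.0638
```

Emit:
{"api": "step_arm", "payload": {"deltas": [[0.7, 0, 0, 0, 0], [0.7, 0, 0, 0, 0], [0.7, 0, 0, 0, 0], [0.7, -0.02, 0, 0, 0], [0.7, -0.05, 0, 0, 0], [0, -0.055, -0.03, 0, 0], [-1, -0.055, -0.07, 0, 0], [-1, -0.055, -0.105, 0, 0], [-1, -0.055, -0.108, 0, 0], [-1, -0.055, -0.108, 0, 0]]}}

```text
time_s: 22.28
tool_pos: [0.5761, -0.0701, 0.1385]
tool_rot: [28.2, 89.9, 23.6]
force: [0.2, 0.3, -0.1]
grip_width: 0.0319
```

```bash
python3 - <<'E'
from h import *
f=look((.583,.016),85.4,.066,'w7',zmax=.12);print(f)
u=np.array([.0802,.9968]);v=np.array([-.9968,.0802]);print('pair frame',((f[0]-[.59,.102])@np.array([u,v]).T).round(4))
o=monitor.get_obs();print('tool in frame',((np.array(o['tool_pos'])[:2]-[.59,.102])@np.array([u,v]).T).round(4))
t=np.array([.590,.102])-.170*u;plan([*t,.084],-4.6)
E
```

```text
(array([0.5823, 0.018 ]), 85.88, np.float64(0.001), 0.0981, 31988)
pair frame [-0.0843  0.0009]
tool in frame [-1.719e-01  1.000e-04]
t 22.325 pos [ 0.5761 -0.0693  0.1383] jawyaw -4.47 tilt [ 1.1e-03  7.0e-04 -1.0e+00] F [-0.3  0.6  0.3] grip 0.0281
shift tool [0.0543 0.0018 0.0001] turn 0.13
```

View pics/w7.png

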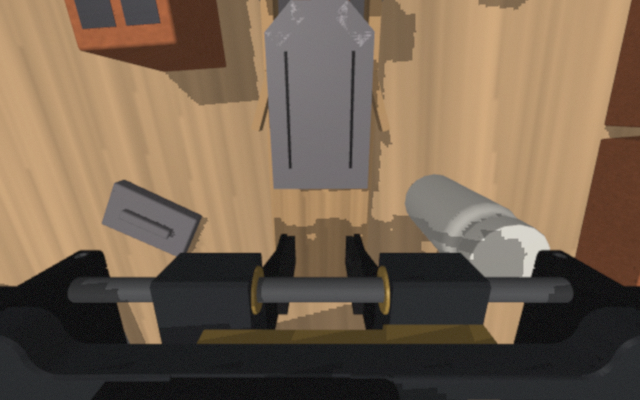

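Emit:
{"api": "step_arm", "payload": {"deltas": [[-1, 0, 0, 0, 0], [-1, 0.03, 0, 0, 0], [-1, 0.052, 0, 0, 0.1], [-1, 0.053, 0, 0, 0.1], [-1, 0.053, 0.01, 0, 0.1], [-1, 0.053, 0.016, 0, 0.1], [-1, 0.053, 0.022, 0, 0.1], [-1, 0.053, 0.03, 0, 0.1], [-1, 0.053, 0.038, 0, 0.1], [-1, 0.053, 0.046, 0, 0.1], [-1, 0.053, 0.055, 0, 0.1], [-1, 0.053, 0.055, 0, 0.1]]}}

```text
time_s: 23.82
tool_pos: [0.5799, -0.0139, 0.0844]
tool_rot: [102.0, 89.9, 97.5]
force: [0.2, 0.4, 0.7]
grip_width: 0.0005
```

Emit:
{"api": "step_arm", "payload": {"deltas": [[-1, 0, 0.007, 0, 0], [-1, 0, 0.014, 0, 0], [-1, 0, 0.014, 0, 0], [-1, 0.0, 0.011, 0, 0], [-1, 0.005, 0.011, 0, 0], [-1, 0.01, 0.011, 0, 0], [-1, 0.01, 0.011, 0, 0], [-1, 0.01, 0.018, 0, 0], [-1, 0.01, 0.024, 0, 0], [-1, 0.01, 0.03, 0, 0], [-1, 0.01, 0.03, 0, 0]]}}

```text
time_s: 25.2
tool_pos: [0.5826, 0.0151, 0.0747]
tool_rot: [63.9, 90.0, 59.3]
force: [-0.0, 0.3, -0.6]
grip_width: 0.0006
```

```bash
cat >> h.py <<'E'
def chk():
    u=np.array([.0802,.9968]);v=np.array([-.9968,.0802])
    o=monitor.get_obs();print('tool in frame',((np.array(o['tool_pos'])[:2]-[.59,.102])@np.array([u,v]).T).round(4),o['tool_pos'][2],o['force'])
    for n in('top','scene'):
        m=camera_model(n);p,d=read_camera(n);W=cloud(n,d,m);cv2.imwrite(f'pics/{n}c.png',p[:,:,::-1]);np.savez(n+'c.npz',p=p,W=W)
        P=W.reshape(-1,3);q=(P[:,:2]-[.59,.102])@np.array([u,v]).T;g=p.reshape(-1,3).astype(int);print(n)
        for x in range(-130,70,6):
            k=(q[:,0]>=x/1e3)&(q[:,0]<x/1e3+.006)&(abs(q[:,1])<.02);
            if k.any():print(x+3,(np.median(P[k,2])*1e3).round(1),end=' | ')
        print()
E
python3 -c "
from h import *
chk()"
```

```text
tool in frame [-0.0873  0.0004] 0.07471004230200007 [-0.02272186  0.25224967 -0.59683772]
top
-127 481.4 | -121 478.6 | -115 474.7 | -109 469.9 | -103 464.8 | -97 464.3 | -91 464.8 | -85 464.4 | -79 463.7 | -73 463.8 | -67 463.3 | -61 462.9 | -55 467.1 | -49 465.6 | -43 456.9 | -37 433.9 | -31 97.0 | -25 96.7 | -19 96.4 | -13 96.4 | -7 112.3 | -1 111.5 | 5 112.0 | 11 112.0 | 17 112.5 | 23 111.1 | 29 95.9 | 35 94.6 | 41 43.9 | 47 44.2 | 53 38.1 | 59 32.4 | 65 29.6 | 71 -0.5 | 
scene
-127 393.6 | -121 300.3 | -115 235.6 | -109 175.0 | -103 179.0 | -97 87.3 | -91 181.7 | -85 198.1 | -79 194.1 | -73 181.4 | -67 460.0 | -61 464.4 | -55 463.5 | -49 462.0 | -43 459.0 | -37 208.5 | -31 94.4 | -13 109.8 | -7 110.1 | -1 109.8 | 5 111.0 | 11 111.0 | 17 110.2 | 23 110.3 | 29 108.8 |
```

Emit:
{"api": "step_arm", "payload": {"deltas": [[-1, 0, 0.005, 0, 0], [-1, 0, 0.01, 0, 0], [-1, 0, 0.014, 0, 0], [-1, 0, 0.018, 0, 0], [-1, 0, 0.02, 0, 0], [-1, 0, 0.022, 0, 0], [-1, 0, 0.022, 0, 0]]}}

```text
time_s: 26.18
tool_pos: [0.5843, 0.0361, 0.0746]
tool_rot: [94.7, 90.0, 90.1]
force: [1.1, -0.8, -0.4]
grip_width: 0.0003
```

```bash
python3 -c "
from h import *
chk()"
```

```text
tool in frame [-0.0661  0.0004] 0.07457493037480205 [ 1.14727244 -0.8443092  -0.44394098]
top
-115 484.5 | -109 482.7 | -103 479.3 | -97 476.9 | -91 474.6 | -85 465.5 | -79 464.5 | -73 464.5 | -67 464.5 | -61 463.5 | -55 463.7 | -49 463.7 | -43 463.4 | -37 467.3 | -31 465.9 | -25 462.4 | -19 450.7 | -13 98.0 | -7 111.2 | -1 111.3 | 5 112.0 | 11 112.5 | 17 111.8 | 23 111.5 | 29 96.5 | 35 96.2 | 41 96.1 | 47 95.6 | 53 96.2 | 59 29.0 | 65 31.2 | 71 -0.2 | 
scene
-127 43.6 | -121 417.6 | -115 436.5 | -109 441.3 | -103 292.6 | -97 297.3 | -91 169.7 | -85 185.2 | -79 93.2 | -73 88.7 | -67 459.2 | -61 188.3 | -55 174.0 | -49 325.9 | -43 462.5 | -37 464.4 | -31 461.0 | -25 462.8 | -19 452.8 | -13 94.6 | -7 95.7 | 5 111.2 | 11 111.1 | 17 110.7 | 23 109.7 | 29 109.1 | 41 96.3 | 47 94.7 | 53 94.1 | 59 94.4 |
```

Emit:
{"api": "step_arm", "payload": {"deltas": [[-1, 0, 0.001, 0, 0], [-1, 0, 0.001, 0, 0], [-1, 0, 0.002, 0, 0], [-1, 0, 0.002, 0, 0], [-1, 0, 0.003, 0, 0], [-1, 0, 0.003, 0, 0]]}}

```text
time_s: 27.02
tool_pos: [0.5844, 0.0386, 0.0745]
tool_rot: [-121.0, 90.0, -125.6]
force: [-1.0, -2.4, 1.0]
grip_width: 0.0002
```

```bash
python3 -c "
from h import *
chk()" | grep -v '^-1[0-9][0-9]  ' | sed 's/.*| -13/-13/'
```

```text
tool in frame [-0.0636  0.0005] 0.07451069514337062 [-0.96719765 -2.43588972  1.04861473]
top
-13 110.0 | -7 111.4 | -1 111.9 | 5 111.8 | 11 111.8 | 17 112.4 | 23 111.7 | 29 89.3 | 35 90.3 | 41 90.3 | 47 90.3 | 53 89.6 | 59 87.7 | 65 31.4 | 71 1.8 | 
scene
-13 322.1 | -7 88.6 | -1 88.3 | 11 111.4 | 17 110.3 | 23 110.1 | 29 108.7 | 47 87.6 | 53 88.1 | 59 87.1 |
```

Emit:
{"api": "step_arm", "payload": {"deltas": [[-1, 0, -0.004, 0, 0], [-1, 0, -0.01, 0, 0], [-1, -0.03, -0.012, 0, 0], [-1, -0.07, -0.012, 0, 0], [-1, -0.11, -0.025, 0, 0], [-1, -0.13, -0.03, 0, 0], [-1, -0.13, -0.03, 0, 0], [-1, -0.13, -0.03, 0, 0]]}}

```text
time_s: 28.12
tool_pos: [0.5811, 0.0092, 0.2027]
tool_rot: [176.6, 89.8, 171.9]
force: [-0.5, 0.7, -0.3]
grip_width: 0.0003
```

```bash
python3 - <<'E'
from h import *
m=camera_model('wrist');p,d=read_camera('wrist');W=cloud('wrist',d,m);cv2.imwrite('pics/w8.png',p[:,:,::-1])
u=np.array([.0802,.9968]);v=np.array([-.9968,.0802])
P=W.reshape(-1,3);q=(P[:,:2]-[.59,.102])@np.array([u,v]).T
for x in range(-90,70,6):
    k=(q[:,0]>=x/1e3)&(q[:,0]<x/1e3+.006)
    print(x+3,*[(np.median(P[k&(abs(q[:,1]-y)<.008),2])*1e3).round(1) if (k&(abs(q[:,1]-y)<.008)).any() else None for y in(-.02,0,.02)],end=' | ')
E
```

```text
-87 46.1 210.6 45.9 | -81 46.3 203.2 46.2 | -75 297.2 46.7 46.8 | -69 290.7 293.2 292.3 | -63 278.3 272.7 278.4 | -57 273.6 272.7 273.7 | -51 91.2 91.0 91.0 | -45 91.2 91.1 91.1 | -39 91.1 91.1 91.2 | -33 91.2 91.1 91.3 | -27 91.1 91.1 91.0 | -21 91.1 91.2 91.1 | -15 91.1 91.0 91.1 | -9 113.0 113.0 113.0 | -3 113.0 113.1 113.1 | 3 113.1 113.2 113.1 | 9 113.1 113.1 113.2 | 15 113.1 113.2 113.1 | 21 112.9 112.9 113.1 | 27 91.6 91.5 91.5 | 33 91.0 91.1 91.1 | 39 91.0 91.2 91.0 | 45 91.0 91.1 91.1 | 51 91.0 91.0 90.9 | 57 90.8 90.9 91.0 | 63 32.0 None None | 69 None None None |
```

View pics/w8.png

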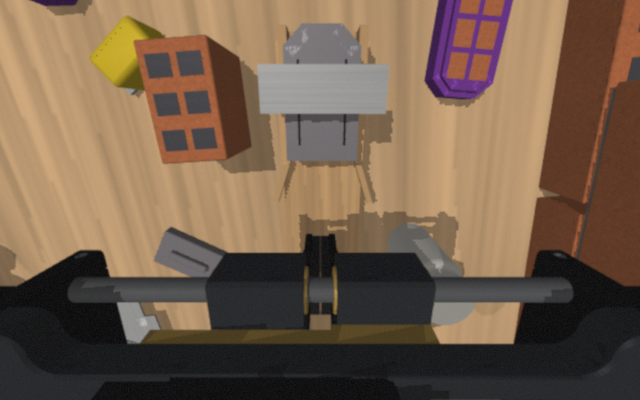

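```bash
python3 - <<'E'
from h import *
m=camera_model('top');p,d=read_camera('top');W=cloud('top',d,m);W0=np.load('top.npz')['W']
for a in(W0,W):
    P=a.reshape(-1,3);k=(P[:,2]>.118)&(P[:,2]<.14)&(abs(P[:,0]-.69)<.06)&(abs(P[:,1]+.08)<.06);print('jar',P[k].mean(0).round(4),k.sum())
    k=(P[:,2]>.055)&(P[:,2]<.075)&(abs(P[:,0]-.58)<.05)&(abs(P[:,1]+.345)<.05);print('brick_end',P[k].mean(0).round(4),k.sum())
print(env.sign_off())
E
```

```text
jar [ 0.6873 -0.0815  0.1291] 311
brick_end [ 0.5818 -0.3489  0.0639] 303
jar [nan nan nan] 0
brick_end [ 0.5816 -0.3489  0.0638] 305
the job is handed in; nothing more can be done
None<stdin>:4: RuntimeWarning: Mean of empty slice.
  ret = um.true_divide(
```

The job is done and handed in at about 28 s on the robot's clock. The loose tray and its lid are in the bay, down over the panel of the tray already there.

**What I did:**
- I picked up the tray and put it back once on the table to regrip it further forward and higher, so the gripper's body would clear the spray jar. I then set it on the ledge nose-first.
- I fitted the lid on the tray. Its top read about 97 mm above the table and level, which is the height for a fully seated lid.
- I centred the pair on the ledge and drew it into the mouth while gripping its sides, without lifting. I then pushed it from behind with closed fingers, under the bar, until it dropped.

**Last checks:**
- **Drop:** After the drop the lid top read 91.1 mm at both ends, on either side of the bar. The wrist camera reads about 1 mm high, so that is about 90 mm, the height for fully home. The pair is level and its nose points the right way.
- **Bystanders:** `brick_end` had not moved to within 0.2 mm.
- **Not confirmed:** The final top-camera check of the spray jar found no points, most likely because the arm blocked the view. The last wrist picture shows it standing, and no unusual contact force showed in the readings. I did not measure the other bystanders again.

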